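Load a butt hinge under the spring clip of a hinge jig

TASK

Load the butt hinge that lies between the plywood jig's guide rails, ready for countersinking: with one fingertip press the jig's spring-clip tab down and hold it so the toe lifts, and with the other fingertip push the hinge in under the toe until its leaf is fully home against the end stop. Keep the tab held down until the hinge is home and for a moment after, then let the clip come down on the leaf and draw away. Only press and push: do not lift anything, and leave the other things as they lie.

Things in the scene. Friction and masses are not known exactly. Their poses are not given: they have to be found in the camera images.
- jig: Hinge jig fixed to the bench: plywood board 170 x 162 x 18 mm (x, y, z). Origin: centre of its underside, at bench height; x = the way the hinge is pushed in, y towards the clip's side, z up. On its top: a steel end stop (8 mm high) across the +x end; two guide rails along x (5 mm high, 96 mm apart) that run back 111 mm from the stop and take the hinge between them.
- nest (a point): The point on the jig's top face (18 mm above the bench) where the centre of the hinge's underside lies when it is fully home; axes as the jig's. The end stop's face is 36 mm ahead of it (+x), the rails' inner faces 48 mm to either side (y).
- hinge: The steel butt hinge to load, 85 g, flat on the jig's top, 46 to 66 mm short of home, up to 2 degrees askew. Origin: centre of its underside; x across the pin (jig's x), y along it. 72 (x) by 93 mm (y). Leaves 2 mm thick, out to x = +-36 mm; the 9 mm thick knuckle at x = 0 runs all along y, its top 9.5 mm up, so a fingertip over the rear leaf pushes on its side (x = -4.6 mm).
- clip (a joint): Angle of the spring clip (rad), a steel rocker with its tab to +y and its toe over the nest. 0: at rest, toe down on the board, barring the way. It grows as the tab is pressed, up to a hard stop at 0.25 (toe 6 to 10 mm clear of the board); 0.15 lets a leaf pass. About 4 N on the tab starts it, 6 N holds it at the stop; let go, it springs back, to about 0.05 with a leaf under the toe.
- tab (a point): Point on top of the clip's tab, a plain steel plate to press, 85 mm long along the jig's x: mid-length, 20 mm out (+y) from the pin, 13 mm inside the free edge. Moves with the clip: at rest the tab tilts up outward, this point 9.5 mm above the jig's top, 52 mm behind (-x) nest; fully pressed the tab is level, its top 4.5 mm above the jig's top. A fingertip can slide along it in x.
- toe (a point): Middle of the lower near (-x) edge of the clip's toe, a black nylon block 20 (x) by 14 (y) by 10 mm. Moves with the clip; at rest it lies on the jig's top, 9 mm ahead (+x) and 21.5 mm to the +y side of nest, so the hinge's front leaf would meet it 27 mm short of home.
- next_hinge: A second, equal butt hinge lying on the bench on the jig's -y side: not to be disturbed. Origin at the centre of its underside.
- marker: A pen, 139 mm long, 17 mm thick, lying on the bench beside the jig's +y edge: not to be disturbed.
- tape_measure: A tape measure, 34 x 88 x 62 mm, on the bench beyond the jig: not to be disturbed.
- long_bolt: A bolt standing on its head, 67 mm high, on the bench beyond the jig: not to be disturbed.
- screwdriver: A screwdriver, 177 mm long, 27 mm thick, lying in front of the jig (-x side): not to be disturbed.
- sanding_block: A cork sanding block, 63 x 101 x 32 mm, on the bench on the jig's +y side: not to be disturbed.
- pin (a point): Middle of the clip's pivot pin, parallel to the jig's x, 57 mm to the +y side of nest and 10 mm above the jig's top. Three lugs (10 mm wide in y, tops 15 mm above the jig's top) carry it, 68 mm behind (-x), 25 mm and 64 mm ahead (+x) of this point.
- loose_nut: A hexagon nut, 21 mm wide, 10 mm high, lying on the jig board's top in its far +y corner, ahead (+x) of the tab: not to be disturbed.

How it is judged (in metres and radians):
On the way, in this order (a step that is already met when the one before it is completed fails the run):
1. a fingertip holds the clip's tab down (clip beyond 0.15 rad) while the hinge is still short of the toe (value of joint clip above 0.15 rad and contact force between the fingers and clip above 1 N and x of hinge in the frame of nest below -0.022 m), for 0.05 s.
2. the hinge is home (within 3 mm of the stop) with the tab still held down (value of joint clip above 0.15 rad and contact force between the fingers and clip above 1 N and x of hinge in the frame of nest above -0.003 m), for 0.2 s.
At the end, for the whole second after the job is handed in: The hinge lies flat in the nest within 3 mm of fully home against the stop, within 5 mm sideways and 4 degrees square, at rest, and the released clip's toe presses on its leaf (more than 1 N, clip at 0.02 to 0.10 rad) (x of hinge in the frame of nest between -0.003 and 0.003 m and y of hinge in the frame of nest between -0.005 and 0.005 m and z of hinge in the frame of nest below 0.002 m and angle between the x axis of hinge and the x axis of jig, either way round below 0.07 rad and value of joint clip between 0.02 and 0.1 rad and contact force between clip and hinge above 1 N and linear speed of hinge below 0.01 m/s); the robot touches nothing.
It fails at once if the hinge is lifted off the jig (8 mm) or tipped (z of hinge in the frame of nest above 0.008 m or angle between hinge's own z axis and vertical above 0.2 rad).
It fails at once if the clip's toe bears on the hinge (over 2 N) before the hinge is home: pushed against the closed toe, or the tab let go too soon (contact force between clip and hinge above 2 N and x of hinge in the frame of nest below -0.006 m).
It fails at once if a bystander is moved (20 mm) (distance of any of next_hinge, marker, tape_measure, long_bolt, screwdriver, sanding_block, loose_nut from where it was at the start of the episode above 0.02 m).
It also fails if it takes over 45 s, if anything falls off the work surface, if the arm or the gripper's body presses on something with over 40 N, if the wrist force passes 120 N, or if a joint passes its speed limit or range.

ROBOT

A 7-joint arm with a two-finger parallel gripper is mounted at the origin on the work surface; the furniture and walls round the work are solid. World frame = base frame: x ahead of the robot, y to its left, z up, the work surface at z = 0. Lengths are in m, angles in degrees, forces in N, time in s.
With the tool pointing down it reaches from about 0.425 to 0.875 m from the base axis. Payload 4.7 kg.
Tool frame: the origin (TCP) lies on the mounting face of the last link; the fingertips stand 182 mm ahead of it and the grasp point (between the pads) lies 164 mm ahead of it; z points along the fingers, y is the line along which they close (so a half turn about z gives the same grasp; the last joint's range is limited). The gripper opens to 87 mm and grips with 3 to 60 N. Pads are 19 mm wide; open, the fingers measure 117 mm over their backs; the gripper's body (75 mm by 190 mm) begins 51 mm behind the grasp point.
Start: joints at [68.531, 18.392, -4.016, 83.108, 1.295, 78.541, -3.26], TCP at [0.246, -0.601, 0.405] pointing down, gripper open.
Joint ranges: [-163.93, 163.93], [-17.29, 119.83], [-79.2, 71.16], [3.27, 140.29], [-89.18, 269.18], [5.43, 117.66], [-154.24, 154.24]. Speed limits (degrees/s): [147.25, 147.25, 180, 180, 180, 180, 180].

INTERFACE

Orientations are given as [roll, pitch, yaw] about the fixed x, y, z axes, in that order (R = Rz(yaw) Ry(pitch) Rx(roll)).
In Python, from cell import env gives the robot as it stands.
- The arm moves only by the tool servo_tool, never from a script. Its argument "plan" is a list of rows, each an object with "xyz": the shift along the tool's x, y, z in cm, a list of three; "twist": the turn, a rotation vector about the tool's x, y, z in degrees, a list of three; "jaw": the closure, from 0 (fully open) to 1 (shut). In form: [{"xyz": [x, y, z], "twist": [wx, wy, wz], "jaw": jaw}, ...]. A call has 1 to 10 rows; each row is the pose to reach, as a shift and turn from the pose commanded when the call began, along the tool's axes at that moment; what a row does not reach only later rows make up. A row lasts 1/12 s, in which the tool goes at most 41.7 mm and 7.16 degrees, less where a joint would pass 70% of its speed; a pose out of reach is approached as far as the arm can. A call with a gripper value outside its range is refused whole. The fingers move at their own pace and stop on an object; "newtons" is the grip in N (left out, the last holds). Time passes only in rows, so rows that repeat a pose let the fingers close. It gives the time, the measured TCP pose, the force, the opening and the grip force at its end, in the units of the state.
- env.get_obs(): the state, without advancing time (a new reading comes with each control period).
- env.read_camera(name): name is "side" or "top"; returns a dict with "img" (420x560x3 uint8, red, green, blue), "camera_matrix" (3x3 intrinsics, pixels), "R" (3x3) and "t" (3): a world point X has camera coordinates R X + t. Camera axes: x right, y down, z forward; pixel columns grow to the right and rows downward; lengths in m; the calibration is good to about 2 mm. A picture is of the moment at which its call begins. There is no depth.
- env.sign_off(): hands the job in; it is judged then, once.
The state is a dict: "time_s": time; "qpos": joint angles; "joint_velocities": joint speeds; "effort": joint torques, N m; "tool_pos": TCP position; "tool_rot": TCP orientation; "force": force on the tool from outside, world axes, zero at the start; "wrist_torque": the same for the moment, N m; "grip_width": finger opening in m; "grasp_force": force on a finger pad.
Only numpy, scipy, OpenCV 4.12 (cv2) and the standard library are available. Lean on these libraries where they do the work, as an engineer would, in place of code of your own. Each camera call takes 0.05 s, during which the arm holds its last target. There are 200 camera calls.

## Working session

There is one attempt and no reset: what is moved stays moved. The work goes in short steps, Python scripts to look and compute and a tool call to move; the robot and the scene stay as the last step left them, time stands still between calls to the robot, and variables do not carry over. Pictures are saved under pics/ and viewed, at most 10 in all, crops included, and the job is handed in when it is done.

Besides the shell and the picture viewer there is one more tool, called after ">>>" as name(argument=value, ...) on one line, values as JSON. servo_tool: Moves the arm, as the interface text tells. Its arguments: {"type":"object","properties":{"plan":{"type":"array","items":{"type":"object","properties":{"xyz":{"type":"array","items":{"type":"number"}},"twist":{"type":"array","items":{"type":"number"}},"jaw":{"type":"number"}}}},"newtons":{"type":"number"}},"required":["plan"]}

```bash
mkdir -p pics; ls; python3 - <<'E'
from cell import env
import cv2,numpy as np
for n in("top","side"):
    c=env.read_camera(n);cv2.imwrite(f"pics/{n}0.png",cv2.resize(c["img"][:,:,::-1],(784,588),interpolation=cv2.INTER_CUBIC))
    print(n,c["camera_matrix"].tolist(),np.round(c["R"],4).tolist(),c["t"])
print(env.get_obs())
E
```

```text
pics
top [[525.722133149514, 0.0, 281.23893842302647], [0.0, 525.722133149514, 215.2043768191098], [0.0, 0.0, 1.0]] [[0.0169, -0.9996, -0.0219], [-0.9957, -0.0148, -0.0914], [0.0911, 0.0234, -0.9956]] [0.07792623 0.54124061 1.02536608]
side [[495.99150893073283, 0.0, 274.894474124775], [0.0, 495.99150893073283, 218.59555168727118], [0.0, 0.0, 1.0]] [[0.9999, -0.0109, 0.0102], [0.0008, -0.6411, -0.7675], [0.0149, 0.7674, -0.641]] [-0.53590755  0.08110259  0.898058  ]
{'time_s': 0.1, 'qpos': array([68.53323891, 18.43514676, -4.01771931, 83.1680342 ,  1.29577727,
       78.54107682, -3.25999564]), 'joint_velocities': array([-0.03919143, -0.10519161, -0.01528815, -0.06604913,  0.0834211 ,
       -0.00682848, -0.05908031]), 'effort': array([-9.83542341e-04, -4.92571306e+01, -4.06330414e-01, -3.13398385e+01,
       -6.42620330e-02,  3.94752645e-02,  5.41408463e-05]), 'tool_pos': array([ 0.24629856, -0.6013305 ,  0.40376606]), 'tool_rot': array([-1.79901028e+02,  5.54414965e-03,  2.22785987e+01]), 'force': array([ 0.05543962, -0.08075562,  0.20317042]), 'wrist_torque': array([-0.03777566, -0.00036367,  0.0275175 ]), 'grasp_force': 0.0, 'grip_width': 0.0869782079432732}
```

View pics/top0.png

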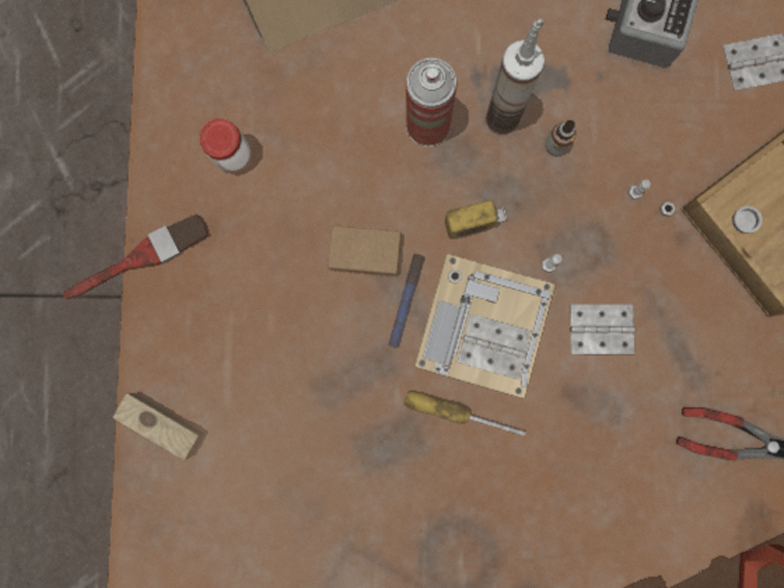

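View pics/side0.png

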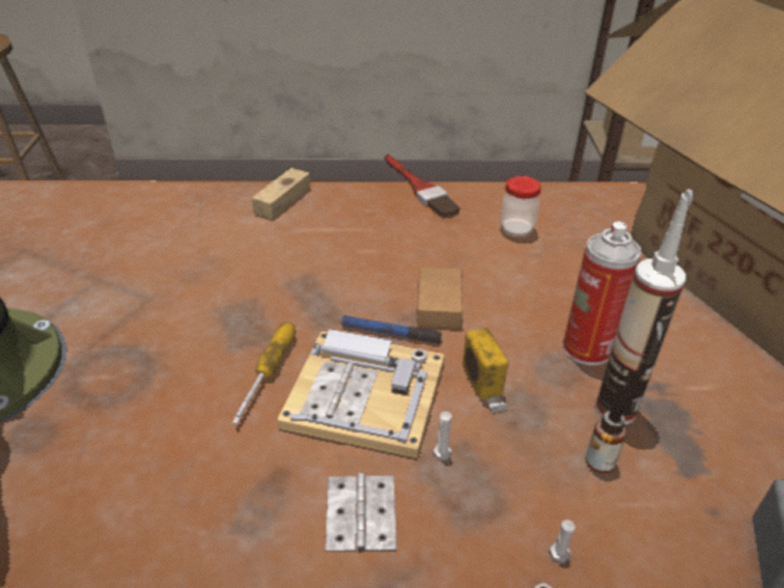

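The top view shows the jig at about (485,325), with the clip tab at (443,335), the toe at (483,292) and the hinge at (497,345). The marker lies to the left at (407,300), and the screwdriver is below at (465,412). I'll enlarge crops of both views.

```bash
python3 - <<'E'
from cell import env
import cv2,numpy as np
for n,(x,y,w,h) in {"top":(280,170,128,120),"side":(190,225,140,105)}.items():
    c=env.read_camera(n);im=c["img"][y:y+h,x:x+w,::-1]
    s=6 if n=="top" else 5
    s=5
    cv2.imwrite(f"pics/{n}1.png",cv2.resize(im,None,fx=s,fy=s,interpolation=cv2.INTER_CUBIC))
E
```

```text
(no output)
```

View pics/top1.png

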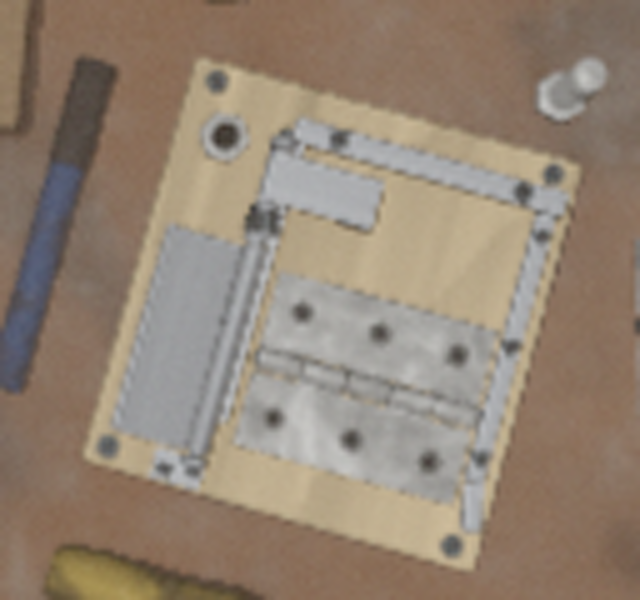

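View pics/side1.png

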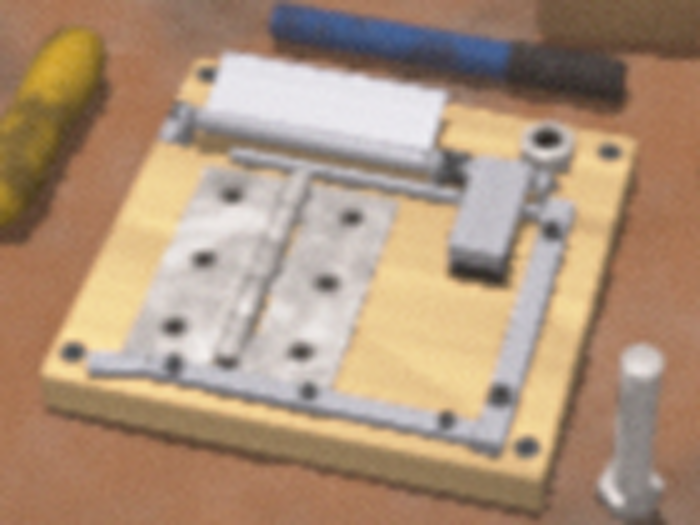

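Top crop:
- Board corners are at (197,62), (580,165), (473,570) and (88,458).
- Hinge leaf corners are at (285,272), (500,335), (450,503) and (235,443).
- The tab's outer edge runs from (165,225) to (112,430).
- The stop runs from (297,130) to (560,205).

The side crop shows the same parts, with board corners at (195,60), (635,140), (540,488) and (45,375).

```bash
cat > h.py <<'E'
import numpy as np
from cell import env
def cams(): return {n:env.read_camera(n) for n in("top","side")}
OFF={"top":(280,170),"side":(190,225)}
def ray(c,n,p,z):
    uv=np.array(p)/5+OFF[n]; d=c["R"].T@np.linalg.inv(c["camera_matrix"])@[uv[0],uv[1],1]; o=-c["R"].T@c["t"]
    return (o+d*(z-o[2])/d[2])
E
python3 - <<'E'
from h import *
C=cams()
P={"top":[(197,62),(580,165),(473,570),(88,458)],"side":[(635,140),(540,488),(45,375),(195,60)]}
J=np.array([[85,81],[85,-81],[-85,-81],[-85,81]])/1000
fr={}
for n in P:
    print(n,"cam",np.round(-C[n]["R"].T@C[n]["t"],3))
    W=np.array([ray(C[n],n,p,.018)[:2] for p in P[n]]); c=W.mean(0)
    a=np.angle(np.sum((W-c)@[1,1j]*np.conj(J@[1,1j])))
    print(c,np.degrees(a)); R=np.array([[np.cos(a),-np.sin(a)],[np.sin(a),np.cos(a)]])
    print("res mm",np.round(((W-c)@R-J)*1000,1).tolist()); fr[n]=(c,R)
def j(n,p,z):
    c,R=fr[n]; return np.round((ray(C[n],n,p,z)[:2]-c)@R*1000,1)
for lab,n,p,z in [("hingeFL","top",(285,272),.02),("FR","top",(500,335),.02),("RR","top",(450,503),.02),("RL","top",(235,443),.02),
 ("knL","top",(260,358),.0275),("knR","top",(480,412),.0275),
 ("stop near L","top",(310,150),.026),("stop near R","top",(535,210),.026),
 ("rail in front","top",(530,240),.023),("rail end","top",(470,532),.023),("tab o far","top",(165,225),.03),("tab o near","top",(112,430),.03),
 ("tab in far","top",(240,243),.028),("toe near L","top",(262,198),.028),("toe near R","top",(370,230),.028),
 ("pin near lug","top",(190,468),.033),("pin mid","top",(263,218),.033),("nut","top",(225,137),.028),
 ("s hinge FL","side",(398,197),.02),("s FR","side",(333,392),.02),("s RL","side",(210,168),.02),("s toe near low","side",(452,272),.018),("s tab o near","side",(225,55),.03),("s tab o far","side",(445,92),.03)]:
    print(lab,j(n,p,z))
E
```

```text
top cam [0.444 0.062 1.072]
[ 0.50791243 -0.04527019] -14.759362844032994
res mm [[-2.1, -1.4], [-1.2, 1.6], [1.0, 1.5], [2.3, -1.7]]
side cam [ 0.522 -0.643  0.643]
[ 0.51077638 -0.04818388] -15.164420147981916
res mm [[-1.6, -0.0], [-0.8, -1.2], [2.2, 1.9], [0.3, -0.6]]
hingeFL [10.1 23.3]
FR [  8.9 -65.7]
RR [-61.  -63.7]
RL [-61.1  24.5]
knL [-26.2  24.3]
knR [-23.4 -64.8]
stop near L [59.4 26.8]
stop near R [ 60.2 -65.5]
rail in front [ 48.5 -67.1]
rail end [-69.9 -73.7]
tab o far [14.4 74.7]
tab o near [-69.6  73.2]
tab in far [15.7 44. ]
toe near L [35.4 40.3]
toe near R [34.6 -4.3]
pin near lug [-75.7  39.7]
pin mid [27.3 38.1]
nut [55.1 61. ]
s hinge FL [ 8.2 28.4]
s FR [ 10.9 -63.2]
s RL [-60.3  25. ]
s toe near low [35.   0.3]
s tab o near [-70.1  73.4]
s tab o far [13.4 75.1]
```

>>> servo_tool(plan=[{"xyz":[4,-4.3,0],"twist":[0,0,3],"jaw":0.32},{"xyz":[8,-8.6,0],"twist":[0,0,6],"jaw":0.32},{"xyz":[10.5,-11.3,0],"twist":[0,0,9],"jaw":0.32},{"xyz":[13,-14,0],"twist":[0,0,12],"jaw":0.32},{"xyz":[15.5,-16.7,0],"twist":[0,0,15],"jaw":0.32},{"xyz":[18,-19.4,0],"twist":[0,0,18],"jaw":0.32},{"xyz":[20.5,-22.1,0],"twist":[0,0,21],"jaw":0.32},{"xyz":[23,-24.8,0],"twist":[0,0,24],"jaw":0.32},{"xyz":[25.5,-27.4,0],"twist":[0,0,28],"jaw":0.32},{"xyz":[28,-30.1,0],"twist":[0,0,31.3],"jaw":0.32}])

```text
time_s: 1.13
tool_pos: [0.3919, -0.2141, 0.405]
tool_rot: [180.0, -0.0, -9.2]
force: [1.2, -0.2, 1.2]
grip_width: 0.0595
grasp_force: 0.0
```

>>> servo_tool(plan=[{"xyz":[0.7,-3.6,1],"twist":[0,0,0],"jaw":0.32},{"xyz":[1.4,-7.2,2],"twist":[0,0,0],"jaw":0.32},{"xyz":[2.1,-10.8,3],"twist":[0,0,0],"jaw":0.32},{"xyz":[2.9,-14.4,4],"twist":[0,0,0],"jaw":0.32},{"xyz":[3.6,-18,5],"twist":[0,0,0],"jaw":0.32},{"xyz":[4.4,-21.4,6.5],"twist":[0,0,0],"jaw":0.32},{"xyz":[4.4,-21.4,9],"twist":[0,0,0],"jaw":0.32},{"xyz":[4.4,-21.4,12],"twist":[0,0,0],"jaw":0.32},{"xyz":[4.4,-21.4,15],"twist":[0,0,0],"jaw":0.32},{"xyz":[4.4,-21.4,16.5],"twist":[0,0,0],"jaw":0.32}])

```text
time_s: 1.97
tool_pos: [0.467, -0.0121, 0.2367]
tool_rot: [180.0, 0.2, -9.0]
force: [-0.3, 0.5, 0.0]
grip_width: 0.0593
grasp_force: 0.0
```

```bash
python3 - <<'E'
from cell import env
import cv2,numpy as np
x,y,w,h=190,195,160,120
c=env.read_camera("side")
cv2.imwrite("pics/side2.png",cv2.resize(c["img"][y:y+h,x:x+w,::-1],None,fx=5,fy=5,interpolation=cv2.INTER_CUBIC))
o=env.get_obs();print(o["tool_pos"],o["tool_rot"],o["force"],o["qpos"])
E
```

```text
[ 0.46609498 -0.01230794  0.23504135] [-179.98761325    0.43360087   -8.99584669] [-1.8567822   0.0393103  -2.22986051] [  34.28574809    8.21489761  -37.75070387  118.06124647    5.9322971
   55.99226747 -105.53789383]
```

View pics/side2.png

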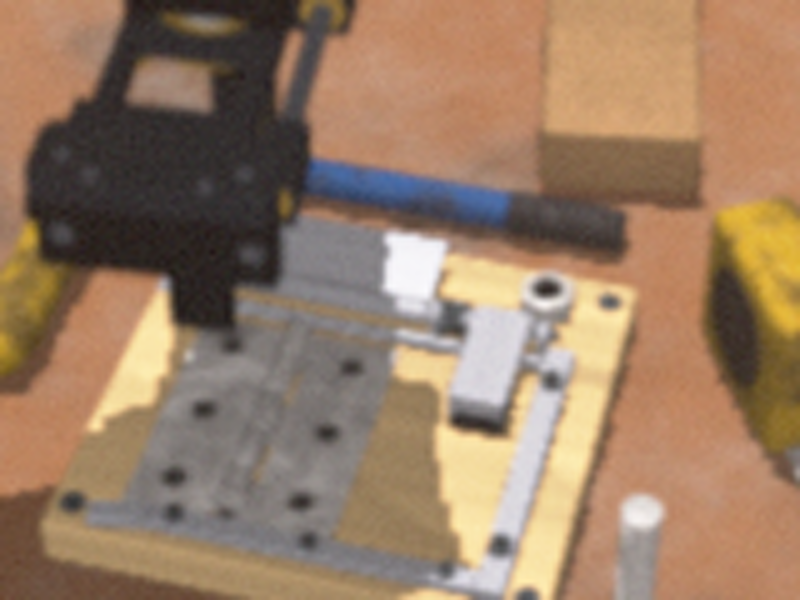

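The pusher fingertip's lower edge is at about (205,325), over the rear leaf and behind the knuckle. The other finger is over the tab. I'll widen the jaw slightly and come down part way.

>>> servo_tool(plan=[{"xyz":[0,-0.1,0.5],"twist":[0,0,0],"jaw":0.24},{"xyz":[0,-0.2,1.0],"twist":[0,0,0],"jaw":0.24},{"xyz":[0,-0.2,1.2],"twist":[0,0,0],"jaw":0.24},{"xyz":[0,-0.2,1.2],"twist":[0,0,0],"jaw":0.24},{"xyz":[0,-0.2,1.2],"twist":[0,0,0],"jaw":0.24},{"xyz":[0,-0.2,1.2],"twist":[0,0,0],"jaw":0.24},{"xyz":[0,-0.2,1.2],"twist":[0,0,0],"jaw":0.24}])

```text
time_s: 2.6
tool_pos: [0.469, -0.0105, 0.2284]
tool_rot: [180.0, -0.1, -9.0]
force: [-0.5, -0.3, 0.3]
grip_width: 0.0665
grasp_force: 0.0
```

>>> servo_tool(plan=[{"xyz":[-0.15,0,0.5],"jaw":0.24,"twist":[0,0,0]},{"xyz":[-0.15,0,1.0],"jaw":0.24,"twist":[0,0,0]},{"xyz":[-0.15,0,1.4],"jaw":0.24,"twist":[0,0,0]},{"xyz":[-0.15,0,1.7],"jaw":0.24,"twist":[0,0,0]},{"xyz":[-0.15,0,1.9],"jaw":0.24,"twist":[0,0,0]},{"xyz":[-0.15,0,2.1],"jaw":0.24,"twist":[0,0,0]},{"xyz":[-0.15,0,2.1],"jaw":0.24,"twist":[0,0,0]},{"xyz":[-0.15,0,2.1],"jaw":0.24,"twist":[0,0,0]}])

```text
time_s: 3.27
tool_pos: [0.467, -0.0103, 0.2067]
tool_rot: [180.0, 0.1, -9.0]
force: [-2.6, -0.9, 5.1]
grip_width: 0.0662
grasp_force: 2.5
```

>>> servo_tool(plan=[{"xyz":[0,0,0.1],"jaw":0.24,"twist":[0,0,0]},{"xyz":[0,0,0.2],"jaw":0.24,"twist":[0,0,0]},{"xyz":[0,0,0.25],"jaw":0.24,"twist":[0,0,0]},{"xyz":[0,0,0.25],"jaw":0.24,"twist":[0,0,0]},{"xyz":[0,0,0.25],"jaw":0.24,"twist":[0,0,0]}])

```text
time_s: 3.68
tool_pos: [0.467, -0.0104, 0.2049]
tool_rot: [179.9, 0.1, -9.0]
force: [-5.8, -1.9, 11.7]
grip_width: 0.0661
grasp_force: 5.4
```

```bash
python3 - <<'E'
from cell import env
import cv2,numpy as np
x,y,w,h=190,215,140,105
c=env.read_camera("side")
cv2.imwrite("pics/side3.png",cv2.resize(c["img"][y:y+h,x:x+w,::-1],None,fx=5,fy=5,interpolation=cv2.INTER_CUBIC))
o=env.get_obs();print(o["tool_pos"],o["tool_rot"],o["force"])
E
```

```text
[ 0.46701623 -0.01044491  0.20488902] [ 1.79920513e+02  6.30320974e-02 -9.02416192e+00] [-5.74206132 -1.06899141 10.33171913]
```

View pics/side3.png

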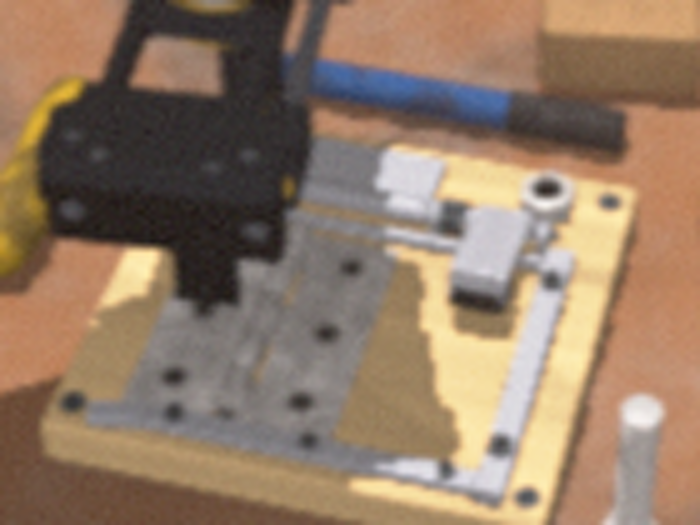

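The toe is clearly lifted, with a shadow under it at (485,315). The pusher tip at (210,295) sits just behind the knuckle at (255,290). Next I push along the jig's x.

>>> servo_tool(plan=[{"xyz":[0.3,0.03,0],"jaw":0.24,"twist":[0,0,0]},{"xyz":[0.6,0.06,0],"jaw":0.24,"twist":[0,0,0]},{"xyz":[0.9,0.09,0],"jaw":0.24,"twist":[0,0,0]},{"xyz":[1.2,0.13,0],"jaw":0.24,"twist":[0,0,0]},{"xyz":[1.5,0.16,0],"jaw":0.24,"twist":[0,0,0]},{"xyz":[1.8,0.19,0],"jaw":0.24,"twist":[0,0,0]},{"xyz":[2.1,0.22,0],"jaw":0.24,"twist":[0,0,0]},{"xyz":[2.4,0.25,0],"jaw":0.24,"twist":[0,0,0]},{"xyz":[2.4,0.25,0],"jaw":0.24,"twist":[0,0,0]}])

```text
time_s: 4.48
tool_pos: [0.487, -0.0139, 0.2045]
tool_rot: [179.9, 0.8, -8.8]
force: [-20.6, 4.2, 28.1]
grip_width: 0.066
grasp_force: 13.8
```

```bash
python3 - <<'E'
from cell import env
import cv2,numpy as np
x,y,w,h=190,215,140,105
c=env.read_camera("side")
cv2.imwrite("pics/side4.png",cv2.resize(c["img"][y:y+h,x:x+w,::-1],None,fx=5,fy=5,interpolation=cv2.INTER_CUBIC))
o=env.get_obs();print(o["tool_pos"],o["tool_rot"],o["force"])
E
```

```text
[ 0.48696951 -0.01387201  0.20447976] [179.94141625   0.79168984  -8.8518159 ] [-20.82488773   3.68394408  26.91720782]
```

View pics/side4.png

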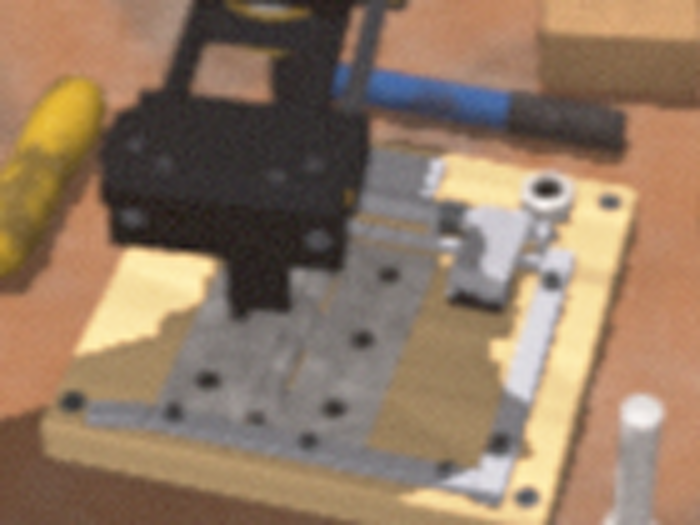

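The hinge has advanced about 14 mm and lies square, with the toe still lifted. The tab press is heavier than it needs to be, so I'll ease it by about 1 mm.

>>> servo_tool(plan=[{"xyz":[0,0,-0.05],"jaw":0.24,"twist":[0,0,0]},{"xyz":[0,0,-0.1],"jaw":0.24,"twist":[0,0,0]},{"xyz":[0,0,-0.1],"jaw":0.24,"twist":[0,0,0]}])

```text
time_s: 4.78
tool_pos: [0.4896, -0.0152, 0.2053]
tool_rot: [-180.0, 0.2, -8.9]
force: [-3.8, 1.4, 6.0]
grip_width: 0.0664
grasp_force: 3.0
```

>>> servo_tool(plan=[{"xyz":[0.3,0.03,0],"jaw":0.24,"twist":[0,0,0]},{"xyz":[0.6,0.06,0],"jaw":0.24,"twist":[0,0,0]},{"xyz":[0.9,0.09,0],"jaw":0.24,"twist":[0,0,0]},{"xyz":[1.2,0.13,0],"jaw":0.24,"twist":[0,0,0]},{"xyz":[1.5,0.16,0],"jaw":0.24,"twist":[0,0,0]},{"xyz":[1.8,0.19,0],"jaw":0.24,"twist":[0,0,0]},{"xyz":[2.1,0.22,0],"jaw":0.24,"twist":[0,0,0]},{"xyz":[2.4,0.25,0],"jaw":0.24,"twist":[0,0,0]}])

```text
time_s: 5.45
tool_pos: [0.5125, -0.0213, 0.205]
tool_rot: [-180.0, 0.3, -9.0]
force: [-8.1, 3.8, 9.1]
grip_width: 0.0661
grasp_force: 5.4
```

```bash
python3 - <<'E'
from cell import env
import cv2,numpy as np
x,y,w,h=190,215,140,105
c=env.read_camera("side")
cv2.imwrite("pics/side5.png",cv2.resize(c["img"][y:y+h,x:x+w,::-1],None,fx=5,fy=5,interpolation=cv2.INTER_CUBIC))
o=env.get_obs();print(o["tool_pos"],o["tool_rot"],o["force"])
E
```

```text
[ 0.51307889 -0.02140311  0.20513011] [-179.95033517    0.2445835    -8.98251524] [-5.12677711  1.87755736  7.07664133]
```

View pics/side5.png

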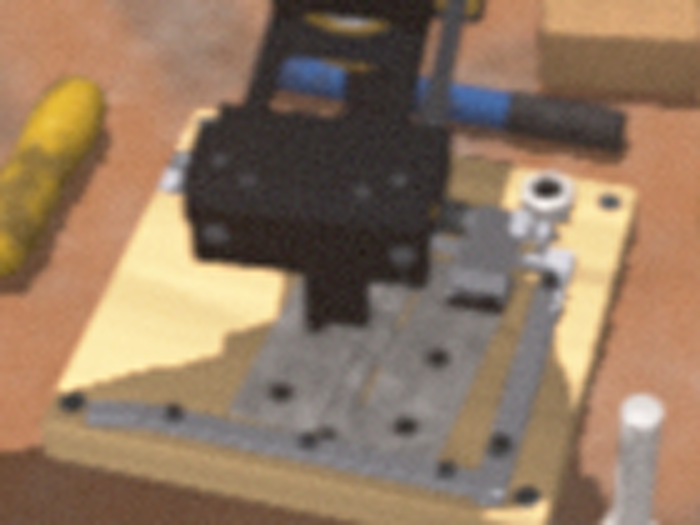

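The leaf is now under the lifted toe. The gap from its front edge at (440,440) to the stop at (490,450) is about 16 mm.

>>> servo_tool(plan=[{"xyz":[0.3,0.03,0],"jaw":0.24,"twist":[0,0,0]},{"xyz":[0.6,0.06,0],"jaw":0.24,"twist":[0,0,0]},{"xyz":[0.9,0.09,0],"jaw":0.24,"twist":[0,0,0]},{"xyz":[1.2,0.13,0],"jaw":0.24,"twist":[0,0,0]},{"xyz":[1.3,0.14,0],"jaw":0.24,"twist":[0,0,0]},{"xyz":[1.3,0.14,0],"jaw":0.24,"twist":[0,0,0]}])

```text
time_s: 6.0
tool_pos: [0.5226, -0.0234, 0.2049]
tool_rot: [180.0, 0.8, -9.0]
force: [-19.8, 4.9, 22.0]
grip_width: 0.0664
grasp_force: 12.1
```

>>> servo_tool(plan=[{"xyz":[0.1,0.01,0],"jaw":0.24,"twist":[0,0,0]},{"xyz":[0.2,0.02,0],"jaw":0.24,"twist":[0,0,0]},{"xyz":[0.2,0.02,0],"jaw":0.24,"twist":[0,0,0]}])

```text
time_s: 6.25
tool_pos: [0.5234, -0.0235, 0.2048]
tool_rot: [180.0, 1.1, -8.9]
force: [-23.4, 4.3, 26.5]
grip_width: 0.0662
grasp_force: 14.5
```

>>> servo_tool(plan=[{"xyz":[0.1,0.01,0],"jaw":0.24,"twist":[0,0,0]},{"xyz":[0.15,0.02,0],"jaw":0.24,"twist":[0,0,0]},{"xyz":[0.15,0.02,0],"jaw":0.24,"twist":[0,0,0]}])

```text
time_s: 6.5
tool_pos: [0.524, -0.0235, 0.2048]
tool_rot: [179.9, 1.2, -8.9]
force: [-27.0, 5.9, 29.9]
grip_width: 0.0659
grasp_force: 16.2
```

>>> servo_tool(plan=[{"xyz":[0,0,-0.04],"jaw":0.24,"twist":[0,0,0]},{"xyz":[0,0,-0.08],"jaw":0.24,"twist":[0,0,0]},{"xyz":[0,0,-0.08],"jaw":0.24,"twist":[0,0,0]},{"xyz":[0,0,-0.08],"jaw":0.24,"twist":[0,0,0]}])

```text
time_s: 6.83
tool_pos: [0.5244, -0.0241, 0.2049]
tool_rot: [180.0, 1.1, -9.0]
force: [-23.2, 5.5, 21.6]
grip_width: 0.0662
grasp_force: 13.7
```

```bash
python3 - <<'E'
from cell import env
import cv2,numpy as np
x,y,w,h=240,235,100,75
c=env.read_camera("side")
cv2.imwrite("pics/side6.png",cv2.resize(c["img"][y:y+h,x:x+w,::-1],None,fx=7,fy=7,interpolation=cv2.INTER_CUBIC))
o=env.get_obs();print(o["tool_pos"],o["tool_rot"],o["force"])
E
```

```text
[ 0.52442046 -0.02405572  0.2049215 ] [179.96446253   1.09755513  -8.98960057] [-22.89755788   5.07168531  21.15062858]
```

View pics/side6.png

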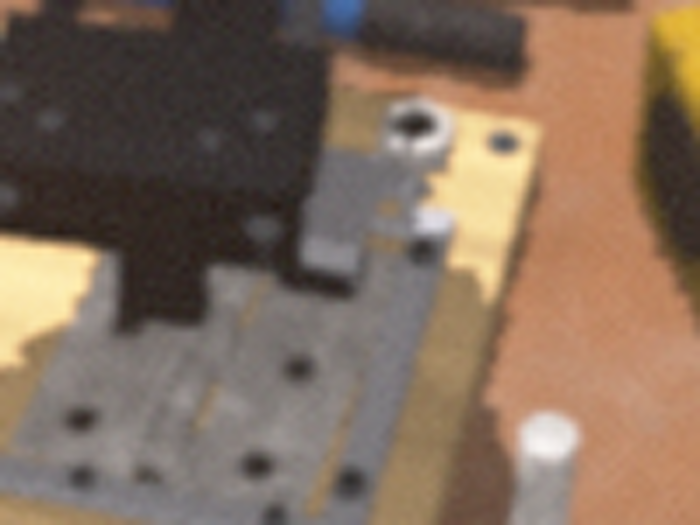

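A thin sliver of board still shows between the leaf and the stop at (330,460), so the hinge is 1–3 mm short. The toe stays raised. I'll ease the press again and push on.

>>> servo_tool(plan=[{"xyz":[0.05,0,-0.05],"jaw":0.24,"twist":[0,0,0]},{"xyz":[0.1,0.01,-0.1],"jaw":0.24,"twist":[0,0,0]},{"xyz":[0.1,0.01,-0.12],"jaw":0.24,"twist":[0,0,0]},{"xyz":[0.1,0.01,-0.12],"jaw":0.24,"twist":[0,0,0]}])

```text
time_s: 7.22
tool_pos: [0.5253, -0.0252, 0.2051]
tool_rot: [180.0, 1.1, -9.1]
force: [-19.2, 4.2, 13.8]
grip_width: 0.0664
grasp_force: 11.8
```

>>> servo_tool(plan=[{"xyz":[0.05,0,-0.04],"jaw":0.24,"twist":[0,0,0]},{"xyz":[0.1,0.01,-0.05],"jaw":0.24,"twist":[0,0,0]},{"xyz":[0.15,0.02,-0.05],"jaw":0.24,"twist":[0,0,0]},{"xyz":[0.15,0.02,-0.05],"jaw":0.24,"twist":[0,0,0]}])

```text
time_s: 7.55
tool_pos: [0.526, -0.0255, 0.2051]
tool_rot: [179.9, 1.2, -9.1]
force: [-21.3, 4.6, 14.3]
grip_width: 0.0659
grasp_force: 12.5
```

>>> servo_tool(plan=[{"xyz":[0.1,0.01,-0.03],"jaw":0.24,"twist":[0,0,0]},{"xyz":[0.2,0.02,-0.03],"jaw":0.24,"twist":[0,0,0]},{"xyz":[0.2,0.02,-0.03],"jaw":0.24,"twist":[0,0,0]},{"xyz":[0.2,0.02,-0.03],"jaw":0.24,"twist":[0,0,0]}])

```text
time_s: 7.88
tool_pos: [0.5269, -0.0257, 0.2051]
tool_rot: [179.9, 1.5, -9.1]
force: [-24.9, 5.3, 16.4]
grip_width: 0.0662
grasp_force: 14.5
```

```bash
python3 - <<'E'
from cell import env
import cv2,numpy as np
x,y,w,h=265,260,50,60
c=env.read_camera("side");a=cv2.resize(c["img"][y:y+h,x:x+w,::-1],(400,480),interpolation=cv2.INTER_CUBIC)
x,y,w,h=350,195,50,60
c=env.read_camera("top");b=cv2.resize(c["img"][y:y+h,x:x+w,::-1],(400,480),interpolation=cv2.INTER_CUBIC)
cv2.imwrite("pics/both7.png",cv2.convertScaleAbs(np.hstack([a,b]),alpha=1.6))
E
```

```text
(no output)
```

View pics/both7.png

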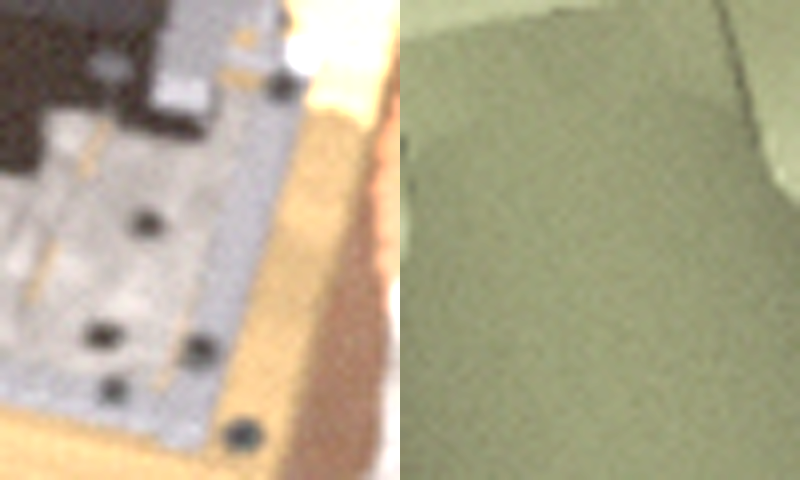

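The leaf touches the stop at its +y end. The sliver left at the -y end, (165,370), is about 2 mm, so the hinge centre is within about 1 mm of home, and the tip no longer advances under load. (The top view is blocked by the arm.) Next I hold briefly, back the pusher off the knuckle with the tab still down, then lift.

>>> servo_tool(plan=[{"xyz":[0,0,0],"jaw":0.24,"twist":[0,0,0]},{"xyz":[0,0,0],"jaw":0.24,"twist":[0,0,0]},{"xyz":[-0.3,-0.03,0.1],"jaw":0.24,"twist":[0,0,0]},{"xyz":[-0.6,-0.06,0.2],"jaw":0.24,"twist":[0,0,0]},{"xyz":[-0.9,-0.09,0.25],"jaw":0.24,"twist":[0,0,0]},{"xyz":[-1.2,-0.12,0.25],"jaw":0.24,"twist":[0,0,0]},{"xyz":[-1.5,-0.15,0.25],"jaw":0.24,"twist":[0,0,0]},{"xyz":[-1.5,-0.15,0.25],"jaw":0.24,"twist":[0,0,0]}])

```text
time_s: 8.65
tool_pos: [0.5207, -0.0245, 0.2066]
tool_rot: [-180.0, -0.2, -9.0]
force: [0.9, -0.9, 4.7]
grip_width: 0.0664
grasp_force: 2.3
```

>>> servo_tool(plan=[{"xyz":[-0.3,-0.03,0],"jaw":0.24,"twist":[0,0,0]},{"xyz":[-0.4,-0.04,-0.1],"jaw":0.24,"twist":[0,0,0]},{"xyz":[-0.5,-0.05,-0.3],"jaw":0.24,"twist":[0,0,0]},{"xyz":[-0.5,-0.05,-0.6],"jaw":0.24,"twist":[0,0,0]},{"xyz":[-0.5,-0.05,-1.2],"jaw":0.24,"twist":[0,0,0]},{"xyz":[-0.5,-0.05,-3],"jaw":0.24,"twist":[0,0,0]},{"xyz":[-0.5,-0.05,-6],"jaw":0.24,"twist":[0,0,0]},{"xyz":[-0.5,-0.05,-10],"jaw":0.24,"twist":[0,0,0]},{"xyz":[-0.5,-0.05,-14],"jaw":0.24,"twist":[0,0,0]},{"xyz":[-0.5,-0.05,-14],"jaw":0.24,"twist":[0,0,0]}])

```text
time_s: 9.48
tool_pos: [0.5166, -0.0223, 0.3527]
tool_rot: [180.0, -0.6, -9.0]
force: [2.6, 0.0, 0.3]
grip_width: 0.0659
grasp_force: 0.0
```

```bash
python3 - <<'E'
from cell import env
import cv2,numpy as np
o=env.get_obs();print(o["tool_pos"],o["force"])
c=env.read_camera("side")
# sliver check: profile along jig x across the leaf/stop gap at -y end, plus centre
im=c["img"].astype(int)
for r in (285,292,300,306): print(r,[(tuple(int(v) for v in im[r,k])) for k in range(282,298)])
E
```

```text
[ 0.51661418 -0.02225172  0.35274413] [2.59592249 0.02050211 0.28049404]
285 [(117, 109, 104), (113, 109, 104), (119, 113, 110), (130, 122, 120), (136, 132, 126), (137, 129, 128), (133, 128, 123), (124, 119, 114), (124, 116, 114), (123, 117, 113), (121, 113, 113), (124, 120, 123), (127, 122, 126), (128, 124, 129), (123, 120, 125), (126, 121, 126)]
292 [(135, 128, 127), (138, 132, 128), (137, 131, 127), (135, 126, 125), (132, 125, 123), (129, 126, 122), (137, 131, 127), (136, 130, 128), (128, 122, 120), (120, 117, 119), (127, 125, 127), (126, 120, 124), (129, 125, 127), (123, 119, 124), (121, 117, 119), (129, 118, 107)]
300 [(132, 125, 120), (138, 130, 129), (136, 128, 125), (133, 129, 125), (138, 131, 128), (138, 131, 130), (131, 127, 128), (128, 123, 126), (123, 119, 122), (127, 121, 126), (126, 122, 124), (123, 124, 127), (121, 111, 112), (137, 119, 101), (149, 122, 93), (154, 130, 100)]
306 [(127, 119, 118), (130, 123, 120), (127, 120, 120), (131, 123, 122), (123, 122, 120), (117, 115, 117), (107, 103, 106), (97, 94, 96), (98, 94, 96), (108, 105, 109), (115, 108, 111), (133, 120, 102), (149, 125, 96), (156, 126, 90), (157, 129, 96), (155, 130, 95)]
```

The sliver is gone: pixel rows 285–306 run from leaf to stop with no wood between them, so the hinge is home, and the arm is clear.

```bash
python3 -c "
from cell import env
print(env.sign_off())"
```

```text
the job is handed in; nothing more can be done
None
```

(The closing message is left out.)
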